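# Step the setting carrier under the pointer, then dump the spent slugs

## Task

Slide the carrier by its leaning ribbed knob so that its red, then its yellow, then its blue dot stays under the tip of the fixed pointer, about half a second each, and leave it on blue. Then lift the orange handle of the tipping tray so that all three slugs drop into the green hopper, and lower the empty tray back down without letting it fall. Do not press on the smoky cover, and leave the copper washers, the white pulley and the amber jar where they stand.

Things in the scene. Friction and masses are not known exactly. Their poses are not given: they have to be found in the camera images.
- grip (a point): Middle of the ribbed aluminium knob that moves the carrier, 99 mm above the bench; axes parallel to the stage's. The knob is a cylinder 22 mm in diameter, 45 mm long, its axis leaning 30 degrees from vertical towards -x (its top end outwards, away from the plate), free on both y sides. Come in along that axis, tool tilted 25 to 40 degrees, fingers pointing down and to +x, closing along y
- mark_red (a point): red 10 mm dot on the white card of the carrier, a black plate 140 x 120 mm, top 65 mm above the bench, on crossed slides: it travels +-55 mm from the stage's centre along the stage's x and y, held by about 2.5 N friction. From the knob middle: (+100, -28, -33) mm in the stage's axes
- mark_yellow (a point): yellow dot on the same card, (+155, +4, -33) mm from the knob middle in the stage's axes
- mark_blue (a point): blue dot on the same card, (+120, +32, -33) mm from the knob middle in the stage's axes
- pointer_tip (a point): tip of the fixed pointer (thin red needle), about 11 mm above the card; a 7 mm rod slants up from it to a 14 mm post, 175 mm high, 130 mm to the stage's +x. Its place over the stage varies from run to run
- cover: x-y stage and its smoky cover. Origin: on the bench under the middle of the slides' travel; the knob is on the -x side (turned to the robot's right), the pointer's post on +x. Base x -100 to +175, y +-125 mm, 20 high. The cover strip spans x -80 to -38, y +-122, z 233 to 238 mm, on two 10 mm posts at x -45, y +-117; it blocks an upright tool over the knob. Stage left or right of tipper
- tipper: +x away from the robot; tipping tray's stand with green open hopper; origin on the bench. Tray hinge along y at x +95, z 95. Hopper inside: x 95 to 254, y +-77, floor 6, walls 72 (near) to 120 mm (far) high. The tray lies to -x. Its handle, an orange bar 12 mm thick along y, free for 76 mm, is at (-55, 0, +155) mm with the tray level: 150 to -x of and 60 above the hinge
- tray (a joint): angle of the tray about its hinge: 0 level on its rest, up to 1.25 rad with the handle end raised (the handle swings up and to the tipper's +x; the bar can turn between the fingers); it falls back by its own weight. Tray 118 x 120 mm, walls 25 mm, open over the hopper, floor at hinge height, 0.3 kg. About 1.1 rad slides all slugs out
- slug1: brass cylinder slug, 22 mm diameter, 18 mm high, 55 g, in the tray; origin at its underside
- slug2: copper block slug, 20 x 20 x 18 mm, 55 g, in the tray; origin at its underside
- slug3: brass cylinder slug, as slug1
- washers: bystander, loose: stack of copper washers, 36 mm diameter, 30 mm high; origin under its centre
- pulley: bystander, loose: white nylon pulley, 56 mm diameter, 34 mm high; origin under its centre
- jar: bystander, loose: amber jar, 52 mm diameter, 70 mm high; origin under its centre

How it is judged (in metres and radians):
On the way, in this order (a step that is already met when the one before it is completed fails the run):
1. the red dot stays under the pointer tip, within 4 mm seen from above, for half a second (horizontal distance between mark_red and pointer_tip below 0.004 m), for 0.5 s.
2. the yellow dot stays under the pointer tip, within 4 mm seen from above, for half a second (horizontal distance between mark_yellow and pointer_tip below 0.004 m), for 0.5 s.
3. the blue dot stays under the pointer tip, within 4 mm seen from above, for half a second (horizontal distance between mark_blue and pointer_tip below 0.004 m), for 0.5 s.
4. with the blue dot still under the pointer, all three slugs lie in the hopper (x of slug1 in the frame of tipper between 0.095 and 0.255 m and y of slug1 in the frame of tipper between -0.08 and 0.08 m and z of each of slug1, slug2, slug3 in the frame of tipper below 0.07 m and x of slug2 in the frame of tipper between 0.095 and 0.255 m and y of slug2 in the frame of tipper between -0.08 and 0.08 m and x of slug3 in the frame of tipper between 0.095 and 0.255 m and y of slug3 in the frame of tipper between -0.08 and 0.08 m and horizontal distance between mark_blue and pointer_tip below 0.004 m), for 0.2 s.
At the end, for the whole second after the job is handed in: The blue dot rests within 4 mm of under the pointer tip, all three slugs lie at rest in the hopper, the tray is back level on its rest (below 0.06 rad), and the robot touches nothing (all of step 4 and value of joint tray below 0.06 rad and linear speed of each of slug1, slug2, slug3 below 0.03 m/s and contact force between each of the fingers, the arm and anything else below 0.5 N).
It fails at once if the smoky cover is pressed with more than 8 N (contact force between cover and anything else above 8 N).
It fails at once if the tray is let fall (it swings down faster than 3 rad/s) (velocity of joint tray below -3 rad/s).
It fails at once if a loose bystander (washers, pulley or jar) is moved more than 20 mm (distance of any of washers, pulley, jar from where it was at the start of the episode above 0.02 m).
It also fails if it takes over 72 s, if anything falls off the work surface, if the arm or the gripper's body presses on something with over 40 N, if the wrist force passes 120 N, or if a joint passes its speed limit or range.

## Robot

A 6-joint arm with a two-finger parallel gripper is mounted at the origin on the work surface. World frame = base frame: x ahead of the robot, y to its left, z up, the work surface at z = 0. Lengths are in m, angles in degrees, forces in N, time in s.
With the tool pointing down it reaches from about 0.35 to 0.775 m from the base axis. Payload 5.5 kg.
Tool frame: the origin (TCP) lies on the front face of the gripper's body, between the roots of the fingers; the fingertips stand 73 mm ahead of it and the grasp point (between the pads) lies 54 mm ahead of it; z points along the fingers, y is the line along which they close (so a half turn about z gives the same grasp; the last joint's range is limited). The gripper opens to 85 mm and grips with 20 to 120 N. Pads are 22 mm wide; open, the fingers measure 114 mm over their backs; the gripper's body (76 mm by 85 mm) begins 54 mm behind the grasp point. The pads swing forward as they close: fully open they stand 13 mm farther back than shut.
Start: joints at [59.897, 17.945, 2.641, 74.691, 0, 82.002], TCP at [0.216, 0.533, 0.304] pointing down, gripper open.
Joint ranges: [-158.12, 158.12], [-49.38, 96.58], [-58.88, 72.47], [-126.05, 133.96], [-84.25, 85.87], [-180, 180]. Speed limits (degrees/s): [147.25, 147.25, 180, 180, 180, 180].

## Interface

Orientations are given as [roll, pitch, yaw] about the fixed x, y, z axes, in that order (R = Rz(yaw) Ry(pitch) Rx(roll)).
In Python, from rig import env gives the robot as it stands.
- The arm moves only by the tool servo_tool, never from a script. Its argument "motion" is a list of rows, each a list of 5 numbers: the shift along the tool's x, y, z in cm, then the turn about the tool's z in rad, then the closure in counts, from 0 (fully open) to 255 (shut). A call has 1 to 8 rows; each row is the pose to reach, as a shift and turn from the pose commanded when the call began, along the tool's axes at that moment; what a row does not reach only later rows make up. A row lasts 1/12 s, in which the tool goes at most 41.7 mm and 7.16 degrees, less where a joint would pass 70% of its speed; a pose out of reach is approached as far as the arm can. A call with a gripper value outside its range is refused whole. The fingers move at their own pace and stop on an object; "force" is the grip in N (left out, the last holds). Time passes only in rows, so rows that repeat a pose let the fingers close. It gives the time, the measured TCP pose, the force, the opening and the grip force at its end, in the units of the state.
- env.get_obs(): the state, without advancing time (a new reading comes with each control period).
- env.grab_frame(name): name is "side" or "top" or "wrist"; returns a dict with "img" (400x640x3 uint8, red, green, blue), "fx", "fy", "cx", "cy" (pixels), "world_from_camera" (4x4, takes a point from camera to world coordinates); the wrist camera has in their place "tool_from_camera" (4x4, takes a point from camera to tool coordinates, whose origin is the TCP and whose axes are the flange's). Camera axes: x right, y up, looking along -z (the intrinsics and any distortion apply to the point x, -y, -z); pixel columns grow to the right and rows downward; lengths in m; the calibration is good to about 2 mm. A picture is of the moment at which its call begins: read the wrist's pose just before it. There is no depth.
- env.close_job(): hands the job in; it is judged then, once.
Trained networks look in the newest picture that a camera, given by its name, has taken for a name from the list of things; names that differ only in an ending like _2 or _b are one class to them, and where a whole thing is asked for, a point or a joint stands for the part that bears it (a point fixed in the world has none). Each returns a list of dicts, best first, with "score" (0 to 1); they miss things now and then, are a little off and sometimes report something else, mostly with a low value. They report only what shows in the picture. A call takes as long as a camera call.
- env.masks_of(camera, query): "pixels" (400x640 bool, what is visible of it) and "location" ([column, row] in pixels, amid what is visible of it).
The state is a dict: "t": time; "qpos": joint angles; "qvel": joint speeds; "joint_efforts": joint torques, N m; "eef_pos": TCP position; "eef_rot": TCP orientation; "wrist_force": force on the tool from outside, world axes, zero at the start; "wrist_torque": the same for the moment, N m; "width": finger opening in m; "gripper_force": force on a finger pad.
Only numpy, scipy, OpenCV 4.12 (cv2) and the standard library are available. Lean on these libraries where they do the work, as an engineer would, in place of code of your own. Each camera call takes 0.05 s, during which the arm holds its last target. There are 200 camera calls.

## Working session

There is one attempt and no reset: what is moved stays moved. The work goes in short steps, Python scripts to look and compute and a tool call to move; the robot and the scene stay as the last step left them, time stands still between calls to the robot, and variables do not carry over. Pictures are saved under pics/ and viewed, at most 10 in all, crops included, and the job is handed in when it is done.

Besides the shell and the picture viewer there is one more tool, called after "Call:" in YAML: its name, and indented under it one key for each argument. servo_tool: Moves the arm, as the interface text tells. Its arguments: {"type":"object","properties":{"motion":{"type":"array"},"force":{"type":"number"}},"required":["motion"]}

```bash
ls; mkdir -p pics; cat > h.py <<'E'
import numpy as np,cv2,json
from scipy.spatial.transform import Rotation as R
from rig import env
def T(o):
    M=np.eye(4);M[:3,:3]=R.from_euler('xyz',o['eef_rot'],degrees=True).as_matrix();M[:3,3]=o['eef_pos'];return M
def grab(n):
    o=env.get_obs();f=env.grab_frame(n)
    f['W']=T(o)@np.array(f['tool_from_camera']) if n=='wrist' else np.array(f['world_from_camera']);return f
def ray(f,p):
    d=np.array([(p[0]-f['cx'])/f['fx'],-(p[1]-f['cy'])/f['fy'],-1.]);return f['W'][:3,3],f['W'][:3,:3]@d
def atz(f,p,z):
    o,d=ray(f,p);return o+d*(z-o[2])/d[2]
def proj(f,X):
    c=np.linalg.inv(f['W'])@np.append(X,1);return np.array([f['cx']-f['fx']*c[0]/c[2],f['cy']+f['fy']*c[1]/c[2]])
def tri(obs):
    A=0;b=0
    for f,p in obs:
        o,d=ray(f,p);d=d/np.linalg.norm(d);P=np.eye(3)-np.outer(d,d);A=A+P;b=b+P@o
    X=np.linalg.solve(A,b);return X,[np.round(proj(f,X)-p,1) for f,p in obs]
def save(f,name):cv2.imwrite('pics/'+name,f['img'][:,:,::-1])
E
python3 - <<'E'
from h import *
print(env.get_obs())
for n in ['top','side']:
    f=grab(n);save(f,n+'0.png');print(n,[k for k in f if k!='img'],f['fx'],np.round(f['W'],3).tolist())
    if 'dist' in str(f.keys()): print({k:f[k] for k in f if 'dist' in k})
    for q in ['grip','mark_red','mark_yellow','mark_blue','pointer_tip','cover','tipper','tray','slug1','slug2','washers','pulley','jar']:
        try:
            for m in env.masks_of(n,q)[:3]: print(q,round(m['score'],2),np.round(m['location'],1),m['pixels'].sum(),np.round(atz(f,m['location'],.065),3))
        except Exception as e: print(q,e)
E
```

```text
pics
{'t': 0.0, 'qpos': array([5.98987359e+01, 1.79888872e+01, 2.57624835e+00, 7.46894539e+01,
       9.88114725e-04, 8.20033625e+01]), 'qvel': array([-0.07626046,  0.06718094,  0.05850813, -0.01665663,  0.00714145,
        0.00183824]), 'joint_efforts': array([-9.10788840e-04, -4.80628467e+01,  2.98533136e+01,  1.92803540e-02,
       -1.92698412e-04, -8.18540968e-06]), 'eef_pos': array([0.21616776, 0.53240977, 0.30302259]), 'eef_rot': array([-1.79899037e+02, -1.51811325e-02,  1.57895359e+02]), 'wrist_force': array([-0.69932866,  0.34668728,  0.11597779]), 'wrist_torque': array([ 0.00184596,  0.05359581, -0.00872188]), 'gripper_force': 0.0, 'width': 0.08549042013064018}
top ['fx', 'fy', 'cx', 'cy', 'world_from_camera', 'W'] 431.370324190521 [[-0.014, 0.989, -0.144, 0.392], [-1.0, -0.012, 0.011, 0.001], [0.009, 0.144, 0.989, 1.631], [0.0, 0.0, 0.0, 1.0]]
grip 0.75 [359.7 224.8] 1178 [ 0.524 -0.179  0.065]
grip 0.42 [443.5 246.8] 185 [ 0.44  -0.48   0.065]
mark_red 0.98 [361.3 225.6] 1107 [ 0.521 -0.185  0.065]
mark_red 0.72 [240.5 211.8] 1279 [0.577 0.255 0.065]
mark_yellow 0.74 [357.
[... 1065 characters left out ...]
.68 [376.4 180.8] 398 [ 0.502 -0.238  0.065]
mark_blue 0.83 [378.1 176.4] 432 [ 0.51  -0.265  0.065]
pointer_tip 0.28 [378.6 178.5] 362 [ 0.503 -0.255  0.065]
cover 0.94 [397.8 146. ] 483 [ 0.547 -0.494  0.065]
tipper 0.39 [260.3 248.8] 97 [0.601 0.23  0.065]
tray 0.96 [262.  248.6] 1694 [0.598 0.227 0.065]
slug1 0.58 [252.7 239.8] 83 [0.641 0.211 0.065]
slug1 0.47 [276.4 237.9] 57 [0.593 0.17  0.065]
slug2 0.58 [252.7 239.8] 83 [0.641 0.211 0.065]
slug2 0.47 [276.4 237.9] 57 [0.593 0.17  0.065]
washers 0.6 [219.2 340.3] 260 [0.487 0.511 0.065]
pulley 0.47 [423.2 171. ] 183 [ 0.401 -0.378  0.065]
jar 0.57 [260.7 202.7] 406 [0.734 0.062 0.065]
jar 0.35 [396.1 148.4] 457 [ 0.544 -0.473  0.065]
```

```bash
python3 - <<'E'
import cv2
a=cv2.imread('pics/top0.png')[130:290,170:460];cv2.imwrite('pics/t1.png',cv2.resize(a,None,fx=2.75,fy=2.75,interpolation=cv2.INTER_CUBIC))
a=cv2.imread('pics/side0.png')[80:300,190:460];cv2.imwrite('pics/s1.png',cv2.resize(a,None,fx=2.7,fy=2.7,interpolation=cv2.INTER_CUBIC))
E
```

```text
(no output)
```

View pics/t1.png

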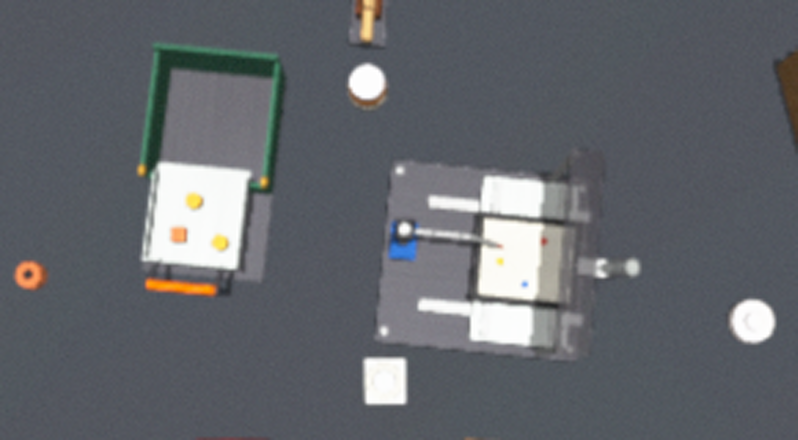

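View pics/s1.png

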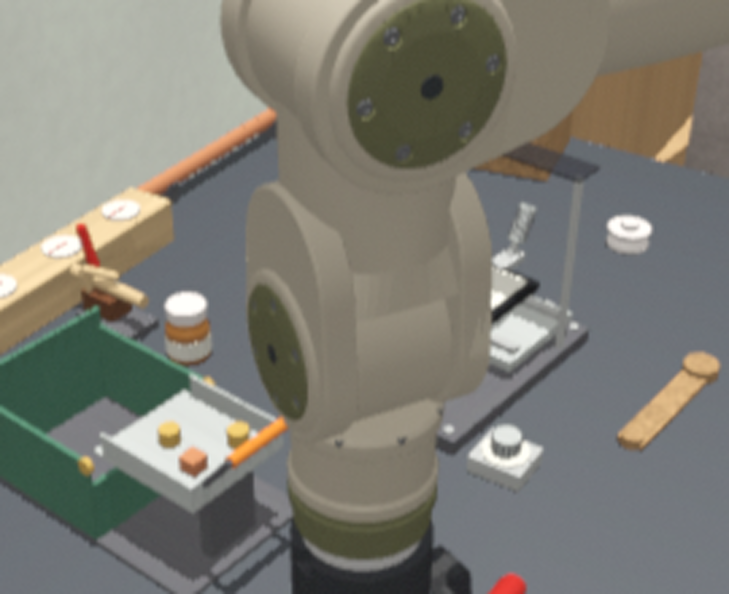

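Call:
servo_tool:
  motion:
    - [3,2.6,0,0,0]
    - [6.2,5.2,0,0,0]
    - [9.3,7.8,0,0,0]
    - [12.4,10.4,0,0,0]
    - [15.5,13,0,0,0]
    - [18.6,15.7,0,0,0]
    - [21.8,18.4,0,0,0]
    - [25,21,0,0,0]

```text
t: 2.07
eef_pos: [0.0736, 0.8052, 0.3045]
eef_rot: [180.0, -0.0, 158.0]
wrist_force: [0.2, 1.5, 0.9]
width: 0.0854
gripper_force: 0.0
```

Call:
servo_tool:
  motion:
    - [1.5,2.6,0,0,0]
    - [3,5.2,0,0,0]
    - [4,9,0,0,0]
    - [4,9,0,0,0]

```text
t: 2.4
eef_pos: [0.0684, 0.8471, 0.2791]
eef_rot: [177.7, -0.6, 157.9]
wrist_force: [0.2, 0.3, -0.9]
width: 0.0854
gripper_force: 0.0
```

Call:
servo_tool:
  motion:
    - [0,4,0,0,0]
    - [0,8,0,0,0]
    - [0,12,0,0,0]
    - [0,16,0,0,0]

```text
t: 2.73
eef_pos: [0.1034, 0.8726, 0.2543]
eef_rot: [175.2, -1.2, 157.9]
wrist_force: [-0.4, -0.0, -0.8]
width: 0.0852
gripper_force: 0.0
```

Call:
servo_tool:
  motion:
    - [0,0,-4,0,0]
    - [0,0,-6,0,0]
    - [0,0,-6,0,0]
    - [0,0,-6,0,0]

```text
t: 3.07
eef_pos: [0.0995, 0.853, 0.3097]
eef_rot: [174.1, -1.5, 158.0]
wrist_force: [0.0, -0.1, 0.7]
width: 0.0856
gripper_force: 0.0
```

Call:
servo_tool:
  motion:
    - [0.5,4,-1,0,0]
    - [1,8,-2,0,0]
    - [1.5,12,-3,0,0]
    - [2,16,-4,0,0]
    - [2.5,20,-5,0,0]
    - [3,24,-6,0,0]
    - [3.5,28,-7,0,0]
    - [4,32,-8,0,0]

```text
t: 3.73
eef_pos: [0.1254, 0.8735, 0.2914]
eef_rot: [172.1, -1.9, 158.0]
wrist_force: [-0.5, 0.5, 0.1]
width: 0.0856
gripper_force: 0.0
```

Call:
servo_tool:
  motion:
    - [0.5,4,-1,0,0]
    - [1,8,-2,0,0]
    - [1.5,12,-3,0,0]
    - [2,16,-4,0,0]
    - [2.5,20,-5,0,0]
    - [3,24,-6,0,0]
    - [3.5,28,-7,0,0]
    - [4,32,-8,0,0]

```text
t: 4.4
eef_pos: [0.1468, 0.8896, 0.2877]
eef_rot: [169.6, -2.4, 158.1]
wrist_force: [-0.4, 0.2, 0.2]
width: 0.0854
gripper_force: 0.0
```

Call:
servo_tool:
  motion:
    - [1.5,4,0,0,0]
    - [3,8,0,0,0]
    - [4.5,12,0,0,0]
    - [6,16,0,0,0]
    - [7.5,20,0,0,0]
    - [9,24,0,0,0]
    - [10.5,28,0,0,0]
    - [12,32,0,0,0]

```text
t: 5.07
eef_pos: [0.1279, 0.927, 0.253]
eef_rot: [167.1, -2.9, 158.2]
wrist_force: [-0.5, 0.3, 0.7]
width: 0.0853
gripper_force: 0.0
```

Call:
servo_tool:
  motion:
    - [0,1,-4,0,0]
    - [0,2,-8,0,0]
    - [0,3,-12,0,0]
    - [0,4,-16,0,0]
    - [0,5,-20,0,0]
    - [0,6,-24,0,0]

```text
t: 5.57
eef_pos: [0.1282, 0.8581, 0.4033]
eef_rot: [164.9, -3.4, 158.3]
wrist_force: [-0.7, 0.3, 0.0]
width: 0.0856
gripper_force: 0.0
```

Call:
servo_tool:
  motion:
    - [1.5,4,0,0,0]
    - [3,8,0,0,0]
    - [4.5,12,0,0,0]
    - [6,16,0,0,0]
    - [7.5,20,0,0,0]
    - [9,24,0,0,0]
    - [10.5,28,0,0,0]
    - [12,32,0,0,0]

```text
t: 6.23
eef_pos: [0.1127, 0.9042, 0.3631]
eef_rot: [162.5, -3.9, 158.5]
wrist_force: [-0.2, 0.1, 0.5]
width: 0.0854
gripper_force: 0.0
```

Call:
servo_tool:
  motion:
    - [1.5,4,0,0,0]
    - [3,8,0,0,0]
    - [4.5,12,0,0,0]
    - [6,16,0,0,0]
    - [7.5,20,0,0,0]
    - [9,24,0,0,0]
    - [10.5,28,0,0,0]
    - [12,32,0,0,0]

```text
t: 6.9
eef_pos: [0.0998, 0.9389, 0.3392]
eef_rot: [160.0, -4.5, 158.7]
wrist_force: [-0.0, -1.1, 0.6]
width: 0.0856
gripper_force: 0.0
```

Call:
servo_tool:
  motion:
    - [0,0,-4,0,0]
    - [0,0,-8,0,0]
    - [0,0,-12,0,0]
    - [0,0,-16,0,0]
    - [0,0,-20,0,0]
    - [0,0,-24,0,0]
    - [0,0,-28,0,0]
    - [0,0,-32,0,0]

```text
t: 7.57
eef_pos: [0.0794, 0.7934, 0.5543]
eef_rot: [158.0, -5.0, 158.9]
wrist_force: [0.2, -0.6, -0.3]
width: 0.0854
gripper_force: 0.0
```

Call:
servo_tool:
  motion:
    - [1.5,4,0,0,0]
    - [3,8,0,0,0]
    - [4.5,12,0,0,0]
    - [6,16,0,0,0]
    - [7.5,20,0,0,0]
    - [9,24,0,0,0]
    - [10.5,28,0,0,0]
    - [12,32,0,0,0]

```text
t: 8.23
eef_pos: [0.0717, 0.8522, 0.5132]
eef_rot: [155.7, -5.5, 159.1]
wrist_force: [-0.1, -0.8, 0.4]
width: 0.0851
gripper_force: 0.0
```

Call:
servo_tool:
  motion:
    - [1.5,4,0,0,0]
    - [3,8,0,0,0]
    - [4.5,12,0,0,0]
    - [6,16,0,0,0]
    - [7.5,20,0,0,0]
    - [9,24,0,0,0]
    - [10.5,28,0,0,0]
    - [12,32,0,0,0]

```text
t: 8.9
eef_pos: [0.0647, 0.8951, 0.488]
eef_rot: [153.1, -6.2, 159.4]
wrist_force: [-0.0, -0.6, -0.2]
width: 0.0855
gripper_force: 0.0
```

Call:
servo_tool:
  motion:
    - [1.5,4,0,0,0]
    - [3,8,0,0,0]
    - [4.5,12,0,0,0]
    - [6,16,0,0,0]
    - [7.5,20,0,0,0]
    - [9,24,0,0,0]
    - [10.5,28,0,0,0]
    - [12,32,0,0,0]

```text
t: 9.57
eef_pos: [0.0585, 0.9285, 0.4722]
eef_rot: [150.6, -6.8, 159.8]
wrist_force: [0.0, -1.5, 0.5]
width: 0.0859
gripper_force: 0.0
```

```bash
cat >> h.py <<'E'
def toT(dw):  # world shift (m) -> tool cm
    return np.round(T(env.get_obs())[:3,:3].T@np.array(dw)*100,2)
E
python3 - <<'E'
from h import *
o=env.get_obs();M=T(o);print(o['t'],np.round(o['qpos'],1),M.round(3).tolist())
f=grab('wrist');print(np.round(f['tool_from_camera'],3).tolist(),f['fx'])
# stage pose from top picture: base bolts/corners in crop px
t=grab('top')
c=lambda u,v:(170+u/2.75,130+v/2.75)
for n,p,z in [('boltA',c(400,169),.02),('boltB',c(384,330),.02),('coverR',c(605,150),.236),('post',c(405,228),.175),('tip',c(502,247),.076),('knob',c(615,267),.1),('red',c(544,241),.066),('yel',c(500,262),.066),('blu',c(525,284),.066),
 ('hopFL',c(155,45),.12),('hopFR',c(280,55),.12),('handL',c(148,285),.155),('handR',c(216,290),.155),('jar',c(368,75),.07),('wash',c(30,275),.03),('pul',c(752,320),.034)]: print(n,np.round(atz(t,p,z),3))
E
```

```text
9.5667 [8.140e+01 4.870e+01 7.240e+01 8.360e+01 1.000e-01 1.035e+02] [[-0.932, 0.356, 0.072, 0.058], [0.343, 0.797, 0.496, 0.929], [0.119, 0.487, -0.865, 0.472], [0.0, 0.0, 0.0, 1.0]]
[[0.002, 0.962, 0.272, 0.067], [1.0, -0.002, 0.0, -0.0], [0.001, 0.272, -0.962, -0.072], [0.0, 0.0, 0.0, 1.0]] 300.77249097843554
boltA [ 0.656 -0.02   0.02 ]
boltB [0.437 0.004 0.02 ]
coverR [ 0.641 -0.263  0.236]
post [ 0.557 -0.023  0.175]
tip [ 0.541 -0.152  0.076]
knob [ 0.511 -0.296  0.1  ]
red [ 0.55  -0.209  0.066]
yel [ 0.523 -0.15   0.066]
blu [ 0.493 -0.183  0.066]
hopFL [0.808 0.299 0.12 ]
hopFR [0.793 0.136 0.12 ]
handL [0.492 0.296 0.155]
handR [0.485 0.212 0.155]
jar [0.777 0.022 0.07 ]
wash [0.516 0.48  0.03 ]
pul [ 0.443 -0.49   0.034]
```

Call:
servo_tool:
  motion:
    - [-25.4,-17.1,-13.1,0,0]
    - [-25.4,-17.1,-13.1,0,0]
    - [-25.4,-17.1,-13.1,0,0]
    - [-25.4,-17.1,-13.1,0,0]
    - [-25.4,-17.1,-13.1,0,0]
    - [-25.4,-17.1,-13.1,0,0]
    - [-25.4,-17.1,-13.1,0,0]
    - [-25.4,-17.1,-13.1,0,0]

```text
t: 10.33
eef_pos: [0.2084, 0.6673, 0.4732]
eef_rot: [150.5, -6.8, 159.8]
wrist_force: [1.9, 0.7, 1.2]
width: 0.0853
gripper_force: 0.0
```

Call:
servo_tool:
  motion:
    - [-25.4,-17.1,-13.1,0,0]
    - [-25.4,-17.1,-13.1,0,0]
    - [-25.4,-17.1,-13.1,0,0]
    - [-25.4,-17.1,-13.1,0,0]
    - [-25.4,-17.1,-13.1,0,0]
    - [-25.4,-17.1,-13.1,0,0]
    - [-25.4,-17.1,-13.1,0,0]
    - [-25.4,-17.1,-13.1,0,0]

```text
t: 11.0
eef_pos: [0.3745, 0.379, 0.4732]
eef_rot: [150.5, -6.8, 159.8]
wrist_force: [0.5, 0.2, 0.4]
width: 0.0856
gripper_force: 0.0
```

Call:
servo_tool:
  motion:
    - [-15,-25,-13,-0.12,0]
    - [-15,-25,-13,-0.24,0]
    - [-15,-25,-13,-0.36,0]
    - [-15,-25,-13,-0.48,0]
    - [-15,-25,-13,-0.6,0]
    - [-15,-25,-13,-0.72,0]
    - [-15,-25,-13,-0.84,0]
    - [-15,-25,-13,-0.9,0]

```text
t: 11.67
eef_pos: [0.4086, 0.1259, 0.4506]
eef_rot: [153.5, 14.7, -161.5]
wrist_force: [0.5, 0.4, -1.1]
width: 0.0857
gripper_force: 0.0
```

```bash
python3 - <<'E'
from h import *
o=env.get_obs();M=T(o);print(o['t'],np.round(o['qpos'],1),M.round(3).tolist())
z=M[:3,2];g=np.array([.511,-.30,.099])
print(toT(g-.30*z-M[:3,3]), 'turn',np.arctan2(M[2,1],M[2,0]))
E
```

```text
11.6667 [ -9.8  -2.9  -5.4  88.2  30.  -32. ] [[-0.918, -0.391, 0.074, 0.409], [-0.306, 0.813, 0.495, 0.126], [-0.253, 0.431, -0.866, 0.451], [0.0, 0.0, 0.0, 1.0]]
[ 12.57 -53.8  -19.88] turn 2.101993012662266
```

Call:
servo_tool:
  motion:
    - [6.5,-28,-10.4,-0.12,0]
    - [6.5,-28,-10.4,-0.24,0]
    - [6.5,-28,-10.4,-0.36,0]
    - [6.5,-28,-10.4,-0.48,0]
    - [6.5,-28,-10.4,-0.6,0]
    - [6.5,-28,-10.4,-0.72,0]
    - [6.5,-28,-10.4,-0.84,0]
    - [6.5,-28,-10.4,-0.96,0]

```text
t: 12.33
eef_pos: [0.4472, -0.1557, 0.4056]
eef_rot: [174.1, 29.4, -110.4]
wrist_force: [1.0, 0.8, -0.1]
width: 0.0853
gripper_force: 0.0
```

```bash
python3 - <<'E'
from h import *
o=env.get_obs();M=T(o);print(o['t'],np.round(o['qpos'],1),M.round(3).tolist())
z=M[:3,2];g=np.array([.511,-.30,.099])
print(toT(g-.30*z-M[:3,3]), 'turn',np.arctan2(-M[2,1],-M[2,0]))
E
```

```text
12.3333 [ -41.    14.4    6.9   99.7   24.9 -116. ] [[-0.303, -0.95, 0.073, 0.447], [-0.816, 0.299, 0.494, -0.156], [-0.491, 0.09, -0.866, 0.406], [0.0, 0.0, 0.0, 1.0]]
[ 24.91 -13.14 -10.1 ] turn -0.1811522282120299
```

Call:
servo_tool:
  motion:
    - [24.9,-13.1,-10.1,-0.06,0]
    - [24.9,-13.1,-10.1,-0.12,0]
    - [24.9,-13.1,-10.1,-0.18,0]
    - [24.9,-13.1,-10.1,-0.18,0]
    - [24.9,-13.1,-10.1,-0.18,0]
    - [24.9,-13.1,-10.1,-0.18,0]
    - [24.9,-13.1,-10.1,-0.18,0]
    - [24.9,-13.1,-10.1,-0.18,0]

```text
t: 13.0
eef_pos: [0.4867, -0.453, 0.3507]
eef_rot: [179.4, 30.2, -99.3]
wrist_force: [0.1, -0.6, -2.1]
width: 0.0856
gripper_force: 0.0
```

```bash
python3 - <<'E'
from h import *
o=env.get_obs();M=T(o);print(o['t'],np.round(o['qpos'],1),M.round(3).tolist())
f=grab('wrist');save(f,'w1.png')
for q in ['grip','mark_red','mark_yellow','mark_blue','pointer_tip','cover','pulley']:
    for m in env.masks_of('wrist',q)[:2]: print(q,round(m['score'],2),np.round(m['location'],1),m['pixels'].sum())
E
```

```text
13.0 [ -56.5   48.1   54.   119.3   19.5 -141.4] [[-0.14, -0.988, 0.071, 0.487], [-0.853, 0.157, 0.497, -0.453], [-0.502, 0.009, -0.865, 0.351], [0.0, 0.0, 0.0, 1.0]]
grip 0.93 [322.1 209.1] 5157
mark_red 0.87 [320.1 206.2] 5300
mark_yellow 0.57 [316.3 207.3] 5177
mark_blue 0.97 [320.  204.5] 5297
pointer_tip 0.57 [315.1 268.2] 898
cover 0.76 [317.4 309.1] 5162
```

View pics/w1.png

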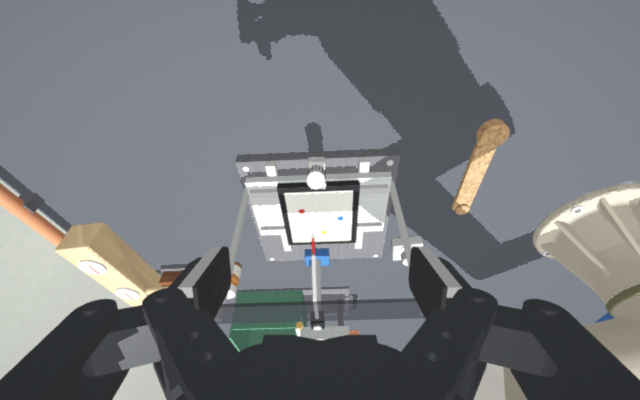

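```bash
cat >> h.py <<'E'
from scipy.optimize import minimize
OFF={'red':np.array([100,-28.])/1e3,'yel':np.array([155,4.])/1e3,'blu':np.array([120,32.])/1e3}
def dots(f,box):
    x0,y0,x1,y1=box;h=cv2.cvtColor(f['img'],cv2.COLOR_RGB2HSV).astype(int)[y0:y1,x0:x1]
    out={}
    for n,c in [('red',0),('yel',28),('blu',112)]:
        d=np.abs((h[...,0]-c+90)%180-90);m=((d<12)&(h[...,1]>110)&(h[...,2]>60)).astype(np.uint8)
        k,l,s,ce=cv2.connectedComponentsWithStats(m)
        out[n]=[(int(s[i,4]),(ce[i]+[x0,y0]).round(1).tolist(),s[i,:4].tolist()) for i in np.argsort(-s[1:,4])+1][:4]
    return out
E
python3 - <<'E'
from h import *
f=grab('wrist')
d=dots(f,(285,185,355,290));print(d)
cv2.imwrite('pics/w2.png',cv2.resize(f['img'][145:265,240:400,::-1],None,fx=5,fy=5,interpolation=cv2.INTER_CUBIC))
t=grab('top');print(dots(t,(330,195,380,250)))
E
```

```text
{'red': [(29, [312.3, 239.4], [26, 47, 3, 15]), (15, [301.1, 203.4], [14, 17, 5, 4])], 'yel': [(7, [322.7, 225.4], [36, 40, 4, 2])], 'blu': [(182, [322.2, 250.9], [30, 59, 14, 17]), (89, [307.1, 251.7], [19, 59, 7, 17]), (11, [339.6, 211.1], [53, 25, 4, 3])]}
{'red': [(3, [367.3, 217.3], [37, 22, 2, 2])], 'yel': [(4, [351.5, 224.5], [21, 29, 2, 2])], 'blu': [(1, [360.0, 233.0], [30, 38, 1, 1])]}
```

View pics/w2.png

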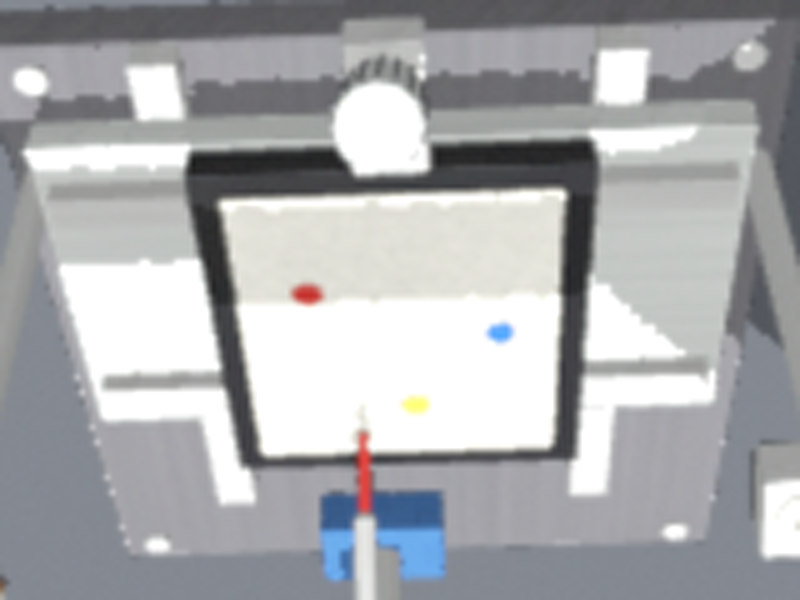

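```bash
cat >> h.py <<'E'
def fit(P):  # P: name->world xy ; returns knob xy, yaw
    n=list(P);a=np.array([OFF[k] for k in n]);b=np.array([P[k] for k in n])
    A=a-a.mean(0);B=b-b.mean(0)
    th=np.arctan2((A[:,0]*B[:,1]-A[:,1]*B[:,0]).sum(),(A*B).sum())
    Rm=np.array([[np.cos(th),-np.sin(th)],[np.sin(th),np.cos(th)]])
    g=b.mean(0)-Rm@a.mean(0);return g,th,Rm,np.linalg.norm(a@Rm.T+g-b,axis=1)
E
python3 - <<'E'
from h import *
f=grab('wrist');o=env.get_obs();M=T(o)
P={'red':(301.2,203.7),'yel':(323,225.7),'blu':(339.9,211.3)}
W={k:atz(f,v,.066)[:2] for k,v in P.items()}
g,th,Rm,e=fit(W);print(W,g,np.degrees(th),e)
G=np.append(g,.099);print('knob top proj',proj(f,G+np.append(Rm@[-.01125,0],.0195)))
for v in [231.5,227]:
    t=atz(f,(312.6,v),.076);print('tip',t,'stage rel red',Rm.T@(t[:2]-W['red']))
x=Rm@[1,0];print('tilt az',np.degrees(np.arctan2(M[1,2],M[0,2])),'pos',M[:3,3])
print('to standoff .15',toT(G-.15*M[:3,2]-M[:3,3]),'to grasp',toT(G-.054*M[:3,2]-M[:3,3]))
E
```

```text
{'red': array([ 0.55280878, -0.20792655]), 'yel': array([ 0.52693682, -0.14929685]), 'blu': array([ 0.49507123, -0.18106686])} [ 0.51356303 -0.30393993] 83.55750918300781 [0.00029379 0.00017843 0.00016363]
knob top proj [315.74329309 170.42966031]
tip [ 0.54462326 -0.14901824  0.076     ] stage rel red [0.05761784 0.01474369]
tip [ 0.5426443  -0.16074451  0.076     ] stage rel red [0.04574357 0.01539439]
tilt az 81.63188610354418 pos [ 0.48719819 -0.44518575  0.35986058]
to standoff .15 [ 0.57 -0.56 14.77] to grasp [ 0.57 -0.56 24.37]
```

Call:
servo_tool:
  motion:
    - [0.57,-0.56,4,0,0]
    - [0.57,-0.56,8,0,0]
    - [0.57,-0.56,12,0,0]
    - [0.57,-0.56,16,0,0]
    - [0.57,-0.56,19,0,0]
    - [0.57,-0.56,22,0,0]
    - [0.57,-0.56,24.2,0,0]
    - [0.57,-0.56,24.2,0,0]

```text
t: 14.22
eef_pos: [0.508, -0.328, 0.1425]
eef_rot: [179.3, 30.3, -99.0]
wrist_force: [-1.0, 0.2, 0.9]
width: 0.0858
gripper_force: 0.0
```

Call:
servo_tool:
  motion:
    - [0,0,0,0,80]
    - [0,0,0,0,160]
    - [0,0,0,0,255]
    - [0,0,0,0,255]
    - [0,0,0,0,255]
    - [0,0,0,0,255]
    - [0,0,0,0,255]
  force: 40

```text
t: 14.8
eef_pos: [0.5095, -0.3332, 0.1467]
eef_rot: [179.7, 29.9, -99.0]
wrist_force: [-0.8, -3.0, 6.3]
width: 0.021
gripper_force: 38.9
```

```bash
python3 - <<'E'
from h import *
o=env.get_obs();M=T(o);print(o['t'],o['width'],o['wrist_force'],M[:3,3],M[:3,3]+.054*M[:3,2])
f=grab('wrist');save(f,'w3.png');print(dots(f,(150,50,500,380)))
E
```

```text
14.8 0.02097354373926852 [-0.77888291 -3.03458424  6.2818256 ] [ 0.50945206 -0.33324416  0.14672267] [ 0.51340721 -0.30659673  0.09992234]
{'red': [], 'yel': [(8, [330.5, 328.0], [177, 278, 8, 1])], 'blu': []}
```

View pics/w3.png

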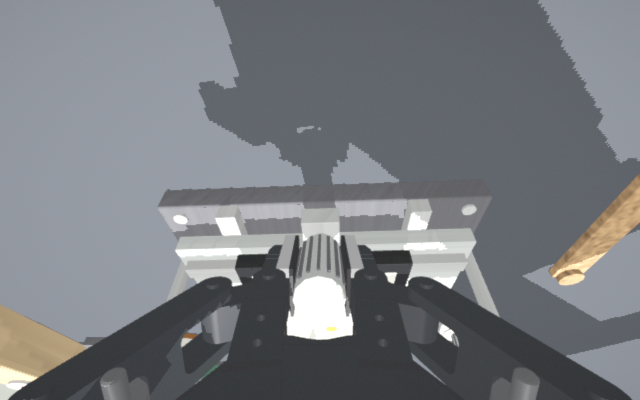

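```bash
python3 - <<'E'
from h import *
t=grab('top');s=grab('side');t0=cv2.imread('pics/top0.png')
a=cv2.resize(t0[195:255,330:400],None,fx=5.7,fy=5.7,interpolation=cv2.INTER_NEAREST)
b=cv2.resize(t['img'][195:255,330:400,::-1],None,fx=5.7,fy=5.7,interpolation=cv2.INTER_NEAREST)
c=cv2.resize(s['img'][150:200,360:430,::-1],None,fx=5.5,fy=5.5,interpolation=cv2.INTER_NEAREST)
c=cv2.copyMakeBorder(c,0,0,0,798-c.shape[1],cv2.BORDER_CONSTANT)[:250]
cv2.imwrite('pics/m1.png',np.vstack([np.hstack([a,b])[:,:798],c]))
for X in [(.5446,-.149,.076),(.5426,-.1607,.076)]: print(proj(t,np.array(X)),proj(s,np.array(X)))
print(t0[210:224,346:366,2]-t0[210:224,346:366,1].astype(int))
E
```

```text
[351.56606419 218.95876982] [351.13911203 186.51979853]
[354.80847592 219.46717725] [353.56638871 185.01869679]
[[ 3  1  2  2  2  4  4  4  2  2  5  3  3  2  5  4  1  3  1  0]
 [ 4  1  0  1  1  1  1  1  1  1  1  1  1  2  4  3  3  2  3  3]
 [ 2  0  1  1  1  1  1  0  0  1  1  0  0  1  1  1  0  1  1  1]
 [ 1  1  0  1  1  1  1  0  0  1  1  1  1  1  0  1  0  0  0  1]
 [ 3  1  1  1  1  1  0  1  1  1  1  1  1  0  1  1  0  0  0  1]
 [ 2  1  0  1  1  1  1  0  1  1  1  0  0  1  1  1  1  1  0  1]
 [ 2  2  1  2  1  1  1  1  1  1  0  0  1  1  1  0  1  1  0  1]
 [ 0  4  4  2  2  1  2  1  1  1  1  1  0  1  1  0  0  0  1  1]
 [ 1  1  0  1  9 12  7  2  1  1  1  1  1  1  1  1  1  0  0  1]
 [ 3  2  3  2 15 42 36  5  1  1  1  1  1  1  1  1  1  0  0  1]
 [ 1  2  2  2  4  9 18  5  2  1  1  1  1  1  1  1  1  1  0  1]
 [ 1  1  1  1  0  2  2  2  1  0  1  1  1  1  1  1  1  1  1  1]
 [ 2  1  1  1  1  1  1  1  1  1  1  1  1  1  1  1  1  1  1  2]
 [ 1  1  1  1  3  5  5  2  2  1  1  1  1  1  1  1  1  2  1  1]]
```

View pics/m1.png

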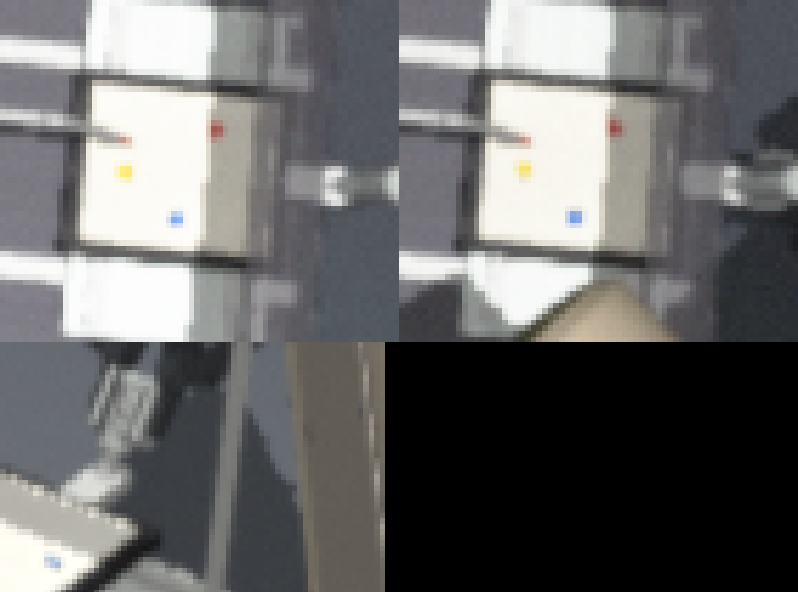

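```bash
cat >> h.py <<'E'
def wc(f,p,kind,r=3):
    c,w=int(round(p[0])),int(round(p[1]));I=f['img'][w-r:w+r+1,c-r:c+r+1].astype(float)
    Rr,G,B=I[...,0],I[...,1],I[...,2]
    v={'red':Rr-(G+B)/2,'yel':(Rr+G)/2-B,'blu':B-Rr}[kind];v=v-np.median(v);v[v<10]=0
    y,x=np.mgrid[w-r:w+r+1,c-r:c+r+1];return np.array([(x*v).sum()/v.sum(),(y*v).sum()/v.sum()])
def topdots(f,Gw,Rm):
    W={}
    for k in OFF:
        p=proj(f,np.append(Gw[:2]+Rm@OFF[k],.066));q=wc(f,p,k);W[k]=atz(f,q,.066)[:2]
    return W
TH=np.radians(83.6);RM=np.array([[np.cos(TH),-np.sin(TH)],[np.sin(TH),np.cos(TH)]])
E
python3 - <<'E'
from h import *
t=grab('top');o=env.get_obs();M=T(o);g=M[:3,3]+.054*M[:3,2]
W=topdots(t,g,RM);print(W);G,th,Rm,e=fit(W);print('tool',g,'knob',G,np.degrees(th),e)
tip=atz(t,(352.7,219.3),.076);print('tip',tip)
for k in OFF:
    print(k,W[k]-tip[:2],'move world',tip[:2]-W[k],toT(np.append(tip[:2]-W[k],0)), 'stage',RM.T@(tip[:2]-W[k]))
print(M[:3,:3].round(3).tolist())
E
```

```text
{'red': array([ 0.55246167, -0.20713179]), 'yel': array([ 0.52661193, -0.14823352]), 'blu': array([ 0.49516727, -0.18020996])}
tool [ 0.51341726 -0.30646981  0.09992467] knob [ 0.51332595 -0.3030308 ] 83.53675545456939 [0.00031873 0.00038124 0.00013136]
tip [ 0.54330671 -0.15307618  0.076     ]
red [ 0.00915496 -0.0540556 ] move world [-0.00915496  0.0540556 ] [-4.5   1.73  2.6 ] stage [0.05269823 0.01512343]
yel [-0.01669478  0.00484266] move world [ 0.01669478 -0.00484266] [ 0.19 -1.72 -0.12] stage [-0.00295153 -0.01713054]
blu [-0.04813944 -0.02713378] move world [0.04813944 0.02713378] [-2.97 -4.34  1.69] stage [ 0.03233073 -0.04481486]
[[-0.135, -0.988, 0.073], [-0.856, 0.154, 0.494], [-0.499, 0.004, -0.867]]
```

```bash
python3 - <<'E'
import cv2,numpy as np
a=cv2.resize(cv2.imread('pics/w2.png'),(160,120),interpolation=cv2.INTER_AREA)
for r in range(78,104): print(145+r,[tuple(int(v) for v in a[r,c,::-1]) for c in range(70,76)])
E
```

```text
223 [(255, 255, 255), (255, 255, 255), (255, 255, 255), (255, 255, 255), (255, 255, 255), (255, 255, 255)]
224 [(255, 255, 255), (255, 255, 255), (255, 255, 255), (255, 255, 255), (255, 255, 255), (255, 255, 255)]
225 [(255, 255, 255), (255, 255, 254), (253, 253, 249), (255, 255, 254), (255, 255, 255), (255, 255, 255)]
226 [(255, 255, 255), (253, 252, 251), (242, 241, 233), (253, 253, 248), (255, 255, 255), (255, 255, 255)]
227 [(254, 254, 253), (246, 246, 237), (239, 238, 229), (253, 252, 251), (255, 255, 255), (255, 255, 255)]
228 [(254, 254, 253), (246, 245, 237), (232, 231, 222), (249, 248, 241), (255, 255, 254), (255, 255, 255)]
229 [(255, 255, 255), (252, 252, 250), (237, 236, 227), (243, 243, 234), (254, 254, 253), (255, 255, 255)]
230 [(254, 253, 252), (242, 240, 232), (223, 218, 209), (235, 232, 223), (253, 252, 251), (255, 255, 255)]
231 [(245, 244, 236), (214, 198, 190), (200, 155, 146), (211, 183, 172), (247, 243, 236), (255, 255, 254)]
232 [(236, 234, 225), (214, 184, 174), (216, 114, 107), (221, 152, 144), (247, 239, 232), (255, 255, 255)]
233 [(244, 241, 235), (221, 18
[... 888 characters left out ...]
 [(160, 157, 162), (172, 125, 128), (215, 80, 76), (207, 72, 68), (147, 104, 109), (149, 148, 155)]
243 [(137, 139, 152), (160, 113, 123), (214, 76, 75), (208, 68, 70), (129, 84, 102), (99, 106, 127)]
244 [(86, 100, 136), (138, 86, 112), (213, 71, 72), (208, 69, 74), (119, 78, 110), (66, 90, 131)]
245 [(68, 89, 133), (133, 78, 110), (214, 69, 72), (209, 68, 74), (118, 78, 112), (60, 88, 134)]
246 [(66, 90, 135), (129, 82, 115), (207, 75, 78), (202, 74, 80), (117, 81, 114), (60, 89, 134)]
247 [(68, 97, 140), (118, 108, 134), (178, 115, 118), (173, 113, 115), (118, 105, 126), (68, 94, 137)]
248 [(88, 111, 147), (151, 156, 165), (186, 181, 180), (186, 181, 179), (157, 160, 165), (88, 110, 148)]
```

Call:
servo_tool:
  motion:
    - [-0.58,0.21,0.34,0,255]
    - [-1.17,0.43,0.67,0,255]
    - [-1.75,0.64,1.01,0,255]
    - [-2.34,0.86,1.35,0,255]
    - [-2.92,1.07,1.69,0,255]
    - [-3.51,1.28,2.02,0,255]
    - [-4.1,1.5,2.36,0,255]
    - [-4.68,1.71,2.7,0,255]

```text
t: 15.67
eef_pos: [0.5013, -0.2766, 0.1467]
eef_rot: [179.8, 29.9, -98.9]
wrist_force: [2.2, -2.6, 6.3]
width: 0.021
gripper_force: 39.3
```

```bash
cat >> h.py <<'E'
TIP=np.array([.5440,-.1515])
def rep(name):
    for i in range(2): t=grab('top')
    o=env.get_obs();M=T(o);g=M[:3,3]+.054*M[:3,2]
    W=topdots(t,g,RM)
    print(o['t'],'F',o['wrist_force'].round(1),'tool',g.round(4),{k:v.round(4).tolist() for k,v in W.items()})
    g0=g[:2]+RM@[.0035,0]
    for use in (['red','yel','blu'],[k for k in OFF if k!=name]):
        G,th,Rm,e=fit({k:W[k] for k in use});D=G+RM@OFF[name];print('fit',np.round(G,4),np.degrees(th).round(2),e.round(4),'err to tip mm',((TIP-D)*1e3).round(1),'tool cm',toT(np.append(TIP-D,0)))
    return t
E
python3 -c "
from h import *
t=rep('red');save(t,'top_red.png')"
```

```text
15.7667 F [2.2 2.3 4.7] tool [ 0.5048 -0.2483  0.0999] {'red': [0.5432, -0.1489], 'yel': [0.5181, -0.0902], 'blu': [0.4862, -0.1218]}
fit [ 0.5035 -0.2447] 83.11 [0.0001 0.0002 0.0001] err to tip mm [ 1.5 -3. ] tool cm [ 0.24 -0.2  -0.14]
fit [ 0.5043 -0.2447] 83.45 [0. 0.] err to tip mm [ 0.7 -3.1] tool cm [ 0.26 -0.11 -0.15]
```

Call:
servo_tool:
  motion:
    - [0.17,-0.09,-0.1,0,255]
    - [0.17,-0.09,-0.1,0,255]
    - [0.17,-0.09,-0.1,0,255]

```text
t: 16.02
eef_pos: [0.5008, -0.2774, 0.1465]
eef_rot: [179.6, 30.1, -99.0]
wrist_force: [-1.0, 1.5, 9.6]
width: 0.0212
gripper_force: 39.2
```

```bash
python3 -c "
from h import *
t=rep('red');t0=cv2.imread('pics/top0.png');save(t,'topr2.png')
a=np.vstack([t0[205:230,335:375],t['img'][205:230,335:375,::-1]])
cv2.imwrite('pics/m2.png',cv2.resize(a,None,fx=12,fy=12,interpolation=cv2.INTER_NEAREST))"
```

```text
16.1167 F [-0.   2.3  9.7] tool [ 0.5047 -0.2506  0.0998] {'red': [0.5435, -0.1501], 'yel': [0.5179, -0.0926], 'blu': [0.4863, -0.1245]}
fit [ 0.5055 -0.247 ] 84.01 [0.0004 0.0003 0.0002] err to tip mm [-0.5 -0.8] tool cm [ 0.07  0.04 -0.04]
fit [ 0.5054 -0.2471] 83.89 [0.0001 0.0001] err to tip mm [-0.3 -0.6] tool cm [ 0.06  0.02 -0.03]
```

View pics/m2.png

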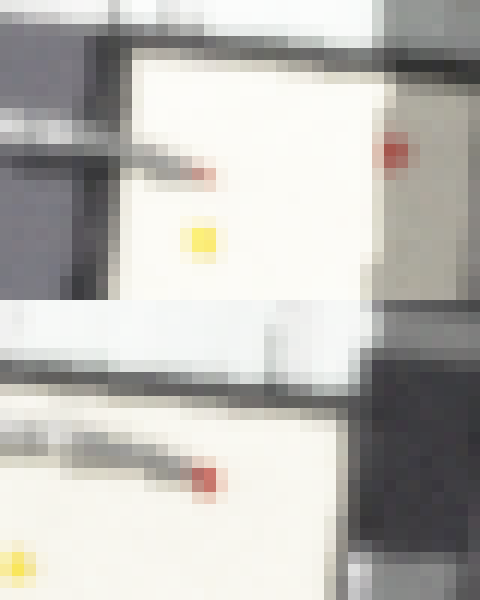

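Call:
servo_tool:
  motion:
    - [0,0,0,0,255]
    - [0,0,0,0,255]
    - [0,0,0,0,255]
    - [0,0,0,0,255]
    - [0,0,0,0,255]
    - [0,0,0,0,255]
    - [0,0,0,0,255]
    - [0,0,0,0,255]

```text
t: 16.78
eef_pos: [0.5008, -0.2774, 0.1465]
eef_rot: [179.6, 30.1, -99.0]
wrist_force: [0.0, 3.0, 8.9]
width: 0.0211
gripper_force: 39.2
```

Call:
servo_tool:
  motion:
    - [0.59,-0.43,-0.34,0,255]
    - [1.17,-0.85,-0.69,0,255]
    - [1.76,-1.28,-1.03,0,255]
    - [2.35,-1.7,-1.38,0,255]
    - [2.94,-2.13,-1.73,0,255]
    - [3.52,-2.56,-2.07,0,255]
    - [4.11,-2.98,-2.42,0,255]
    - [4.7,-3.41,-2.76,0,255]

```text
t: 17.45
eef_pos: [0.5258, -0.3365, 0.1465]
eef_rot: [179.5, 30.2, -99.1]
wrist_force: [-1.9, 4.3, 8.9]
width: 0.021
gripper_force: 40.1
```

```bash
python3 -c "
from h import *
t=rep('yel')"
```

```text
17.55 F [-0.7 -0.8  9.1] tool [ 0.5303 -0.3113  0.0999] {'red': [0.5688, -0.2118], 'yel': [0.5435, -0.1532], 'blu': [0.5122, -0.1847]}
fit [ 0.5292 -0.3077] 83.14 [0.0002 0.0003 0.0004] err to tip mm [1.5 1.7] tool cm [-0.17 -0.12  0.09]
fit [ 0.5287 -0.3077] 82.82 [0.0003 0.0003] err to tip mm [2.  1.7] tool cm [-0.17 -0.17  0.1 ]
```

Call:
servo_tool:
  motion:
    - [-0.16,-0.12,0.08,0,255]
    - [-0.16,-0.12,0.08,0,255]
    - [-0.16,-0.12,0.08,0,255]
    - [-0.16,-0.12,0.08,0,255]
    - [-0.16,-0.12,0.08,0,255]
    - [-0.16,-0.12,0.08,0,255]
    - [-0.16,-0.12,0.08,0,255]
    - [-0.16,-0.12,0.08,0,255]

```text
t: 18.22
eef_pos: [0.5276, -0.3363, 0.1467]
eef_rot: [179.6, 30.0, -99.0]
wrist_force: [-1.2, -1.4, 6.5]
width: 0.0212
gripper_force: 40.8
```

```bash
python3 -c "
from h import *
t=rep('yel')
i=t['img'][214:226,344:362].astype(int);print((i[...,0]-i[...,1]));print((i[...,1]-i[...,2]))"
```

```text
18.3167 F [-1.8 -1.6  7.6] tool [ 0.5315 -0.3096  0.0999] {'red': [0.5706, -0.2108], 'yel': [0.5445, -0.152], 'blu': [0.513, -0.1833]}
fit [ 0.5309 -0.3065] 83.37 [0.0005 0.0004 0.0003] err to tip mm [-0.2  0.5] tool cm [-0.04  0.03  0.03]
fit [ 0.5302 -0.3065] 82.92 [0.0003 0.0003] err to tip mm [0.5 0.5] tool cm [-0.05 -0.04  0.03]
[[ 1  2  3  2  2  1  2  2  2  1  2  2  2  2  1  2  1  1]
 [-1  2  4  2  2  1  2  2  2  2  2  2  2  2  1  1  1  2]
 [-1 -1  2  3  3  2  2  2  1  2  2  2  1  1  1  1  1  1]
 [ 1  0  2  1  3  2  2  4  4  3  2  2  1  2  2  1  2  2]
 [ 0 -2  0  1 -1  2  7 17 26 10  3  1  2  2  2  1  2  1]
 [ 1  3  3  2  2  3 14 50 65 24  5  2  2  2  2  2  2  2]
 [ 1  4  3  3  4  4  8 21 43 18  4  1  1  2  1  1  2  1]
 [ 1  2  2  1  2  2  2  4  9  4  2  1  2  2  1  1  1  1]
 [ 2  5  2  2  1  2  2  2  2  1  1  1  1  2  2  1  2  1]
 [ 0  2  2  2  2  2  2  2  1  2  2  2  1  1  1  1  2  2]
 [ 4  3  2  1  2  1  2  1  2  2  1  1  2  1  2  2  1  2]
 [ 4  2  2  2  1  2  2  1  2  2  1  2  2  2  1  1  1  2]]
[[ 1  5 10  8  7  8  7  7  8  8  8  8  8  8  8  7  8  7]
 [ 0  5 10  9  8  8  6  7  8  7  7  7  8  7  7  7  7  7]
 [ 0  5 13 10  9  8  8  7  9  8  8  8  7  8  8  7  7  9]
 [ 1  3  5  7  9  9  8  8 13 12  8  7  8  8  6  7  7  7]
 [ 2  4  6  3  3  2  6 19 44 36 14  8  8  7  7  7  7  7]
 [ 3  8 12  9  7  7  9 29 78 75 19  9  7  8  7  6  6  7]
 [ 2 12 10 12 15 14 15 37 56 47 14  8  8  7  7  8  7  7]
 [ 1 11 10  9  8  8  8 18 31 16  9  7  7  8  7  6  8  8]
 [ 1 13  9  9  8  7  7  8  9  9  8  7  8  8  8  7  6  8]
 [ 4 12  8  8  6  8  7  7  7  8  8  8  7  8  8  8  7  6]
 [ 5 10  8  7  7  8  7  8  7  8  8  8  6  7  8  8  7  7]
 [ 4  9  7  8  8  6  7  8  7  6  8  8  7  7  8  8  6  5]]
```

Call:
servo_tool:
  motion:
    - [0,0,0,0,255]
    - [0,0,0,0,255]
    - [0,0,0,0,255]
    - [0,0,0,0,255]

```text
t: 18.65
eef_pos: [0.5276, -0.3363, 0.1467]
eef_rot: [179.6, 30.0, -99.0]
wrist_force: [-1.8, -0.9, 6.9]
width: 0.0208
gripper_force: 40.8
```

Call:
servo_tool:
  motion:
    - [-0.45,-0.38,0.26,0,255]
    - [-0.91,-0.76,0.52,0,255]
    - [-1.36,-1.14,0.78,0,255]
    - [-1.82,-1.53,1.04,0,255]
    - [-2.27,-1.91,1.3,0,255]
    - [-2.73,-2.29,1.56,0,255]
    - [-3.18,-2.67,1.82,0,255]
    - [-3.18,-2.67,1.82,0,255]

```text
t: 19.32
eef_pos: [0.5602, -0.3031, 0.1467]
eef_rot: [179.6, 30.0, -99.0]
wrist_force: [0.8, 0.7, 6.3]
width: 0.021
gripper_force: 40.5
```

```bash
python3 -c "
from h import *
t=rep('blu')"
```

```text
19.4167 F [0.9 1.8 6.1] tool [ 0.564  -0.2764  0.0999] {'red': [0.6029, -0.1765], 'yel': [0.5771, -0.118], 'blu': [0.5472, -0.1501]}
fit [ 0.5649 -0.2728] 83.83 [0.0006 0.0006 0.0012] err to tip mm [-2.5 -1.5] tool cm [ 0.17  0.23 -0.09]
fit [ 0.5639 -0.2727] 83.63 [0.0002 0.0002] err to tip mm [-1.5 -1.7] tool cm [ 0.16  0.12 -0.09]
```

Call:
servo_tool:
  motion:
    - [0.15,0.12,-0.08,0,255]
    - [0.15,0.12,-0.08,0,255]
    - [0.15,0.12,-0.08,0,255]
    - [0.15,0.12,-0.08,0,255]
    - [0.15,0.12,-0.08,0,255]
    - [0.15,0.12,-0.08,0,255]
    - [0.15,0.12,-0.08,0,255]
    - [0.15,0.12,-0.08,0,255]

```text
t: 20.08
eef_pos: [0.5588, -0.3048, 0.1466]
eef_rot: [179.7, 30.1, -99.0]
wrist_force: [2.0, 1.3, 7.4]
width: 0.0209
gripper_force: 40.8
```

```bash
python3 -c "
from h import *
t=rep('blu');print(env.get_obs()['eef_rot'])"
```

```text
20.1833 F [1.4 0.3 6.9] tool [ 0.5627 -0.278   0.0999] {'red': [0.6014, -0.1784], 'yel': [0.5763, -0.1201], 'blu': [0.5445, -0.1532]}
fit [ 0.5637 -0.2752] 84.03 [0.0006 0.0007 0.0007] err to tip mm [-1.3  0.9] tool cm [-0.06  0.14  0.03]
fit [ 0.5616 -0.2744] 83.1 [0.0001 0.0001] err to tip mm [0.8 0.1] tool cm [-0.02 -0.08  0.01]
[179.66618532  30.10047678 -98.96633663]
```

Call:
servo_tool:
  motion:
    - [0,0,0,0,255]
    - [0,0,0,0,255]
    - [0,0,0,0,160]
    - [0,0,0,0,60]
    - [0,0,0,0,0]
    - [0,0,0,0,0]
    - [0,0,0,0,0]
    - [0,0,0,0,0]

```text
t: 20.85
eef_pos: [0.5585, -0.3053, 0.1458]
eef_rot: [179.6, 30.0, -99.0]
wrist_force: [-0.4, -0.9, 0.9]
width: 0.0855
gripper_force: 0.0
```

Call:
servo_tool:
  motion:
    - [0,0,-1.5,0,0]
    - [0,0,-4,0,0]
    - [0,0,-8,0,0]
    - [0,0,-12,0,0]
    - [0,0,-16,0,0]
    - [0,0,-20,0,0]
    - [0,0,-23,0,0]
    - [0,0,-23,0,0]

```text
t: 21.52
eef_pos: [0.5417, -0.4229, 0.3514]
eef_rot: [-179.8, 29.5, -98.9]
wrist_force: [-0.6, 0.9, 1.2]
width: 0.0858
gripper_force: 0.0
```

```bash
python3 -c "
from h import *
t=rep('blu')
f=grab('wrist');f=grab('wrist');o=env.get_obs();print(o['width'],o['qpos'].round(1),o['eef_pos'])
cv2.imwrite('pics/w4.png',cv2.resize(f['img'][150:270,240:400,::-1],None,fx=5,fy=5,interpolation=cv2.INTER_CUBIC))
d=dots(f,(270,170,380,290));print(d)
"
```

```text
21.6167 F [ 0.2 -0.7 -0.7] tool [ 0.5463 -0.3941  0.2989] {'red': [nan, nan], 'yel': [nan, nan], 'blu': [nan, nan]}
fit [nan nan] nan [nan nan nan] err to tip mm [nan nan] tool cm [nan nan nan]
fit [nan nan] nan [nan nan] err to tip mm [nan nan] tool cm [nan nan nan]
0.08545433210705304 [ -51.5   49.7   56.3  118.3   21.4 -136.7] [ 0.54207275 -0.41882901  0.34365966]
{'red': [(22, [344.8, 233.4], [74, 56, 3, 17]), (13, [304.0, 212.2], [32, 41, 5, 3])], 'yel': [(6, [326.0, 233.5], [55, 63, 3, 2])], 'blu': [(133, [335.2, 250.8], [60, 75, 13, 13]), (80, [351.7, 250.8], [79, 75, 7, 13]), (10, [343.2, 219.7], [71, 49, 5, 3])]}h.py:43: RuntimeWarning: invalid value encountered in scalar divide
  y,x=np.mgrid[w-r:w+r+1,c-r:c+r+1];return np.array([(x*v).sum()/v.sum(),(y*v).sum()/v.sum()])
```

View pics/w4.png

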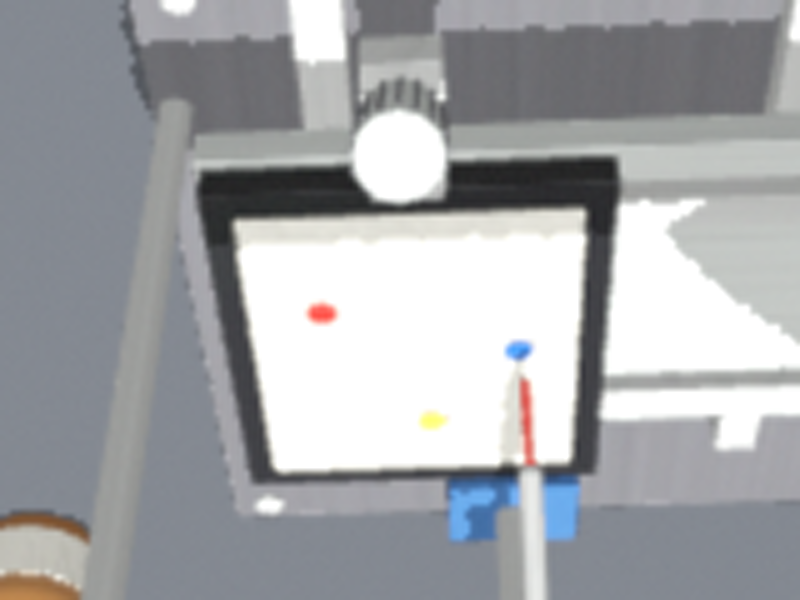

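```bash
python3 -c "
from h import *
f=grab('wrist');i=f['img'].astype(int)
d=i[...,0]-i[...,1];print(d[218:232,341:349])
b=atz(f,(343.2,219.7),.066);G,th,Rm,e=fit({k:atz(f,p,.066)[:2] for k,p in {'red':(304,212.2),'yel':(326,233.5),'blu':(343.2,219.7)}.items()});print(b,G,np.degrees(th),e,'blu fit',G+RM@OFF['blu'])
for r in (225,225.5,226): print(r,atz(f,(344.3,r),.076))
t=grab('top')
Gd=[.5627,-.2745];W=topdots(t,Gd,RM);print(W,fit(W))
"
```

```text
[[-52 -67 -70 -61 -25  -4   0   0]
 [-75 -81 -69 -78 -54 -11   0   0]
 [-54 -76 -53 -35 -11   0   0   0]
 [-16 -26 -22  -6   0   0   0   0]
 [  0  -1   0   0   0   0   0   0]
 [  0   1   1   1   0   0   0   0]
 [  1   1   3   2   0   0   0   0]
 [  2   3  19  41  10   0   0   0]
 [  2   5  47 114  42   0   0   0]
 [  1   4  49 126  50   0   0   0]
 [  1   4  47 129  68   0   0   0]
 [  0   5  43 129  73   0   0   0]
 [  0   3  27 119  73   0   0   0]
 [  1   3  25 118  75   0   0   0]]
[ 0.54530243 -0.15073801  0.066     ] [ 0.56325443 -0.27404302] 83.42524573969318 [0.00017382 0.00052661 0.00044117] blu fit [ 0.54483013 -0.15122387]
225 [ 0.54430483 -0.14972659  0.076     ]
225.5 [ 0.54441845 -0.14850532  0.076     ]
226 [ 0.5445325  -0.14727944  0.076     ]
{'red': array([ 0.60141139, -0.17825834]), 'yel': array([ 0.57629754, -0.12013895]), 'blu': array([ 0.54470979, -0.15331766])} (array([ 0.56407161, -0.27519407]), np.float64(1.468853551594188), array([[ 0.1017663 , -0.99480833],
       [ 0.99480833,  0.1017663 ]]), array([0.0007555 , 0.00062537, 0.00080054]))
```

Call:
servo_tool:
  motion:
    - [-2,0,-3.5,0,0]
    - [-5.4,0.9,-1.7,0,0]
    - [-9,2.1,0.4,0,0]
    - [-12.5,3.3,2.5,0,0]
    - [-16,4.5,4.5,0,0]
    - [-19.5,5.7,6.6,0,0]
    - [-23,6.9,8.4,0,0]
    - [-26,8,10,0,0]

```text
t: 22.48
eef_pos: [0.5057, -0.1446, 0.3873]
eef_rot: [179.5, 30.1, -99.0]
wrist_force: [1.2, 0.6, 0.8]
width: 0.0851
gripper_force: 0.0
```

Call:
servo_tool:
  motion:
    - [-3,1.1,2,-0.06,0]
    - [-6,2.2,4,-0.06,0]
    - [-9,3.2,6,-0.06,0]
    - [-12,4.3,8,-0.06,0]
    - [-15,5.4,10,-0.06,0]
    - [-18,6.4,12,-0.06,0]
    - [-21,7.6,14,-0.06,0]
    - [-21.4,7.6,14.2,-0.06,0]

```text
t: 23.15
eef_pos: [0.467, 0.1224, 0.3722]
eef_rot: [-178.5, 30.1, -94.7]
wrist_force: [-0.3, 0.3, -1.2]
width: 0.0851
gripper_force: 0.0
```

Call:
servo_tool:
  motion:
    - [0,0,0,0,0]
    - [0,0,0,0,0]

```text
t: 23.32
eef_pos: [0.4702, 0.1176, 0.3725]
eef_rot: [-178.4, 30.0, -94.9]
wrist_force: [0.3, -0.2, 0.1]
width: 0.0854
gripper_force: 0.0
```

```bash
python3 -c "
from h import *
f=grab('wrist');save(f,'w5.png');M=T(env.get_obs());print(env.get_obs()['qpos'].round(1),M.round(3).tolist())
def orange(f,box):
    x0,y0,x1,y1=box
    h=cv2.cvtColor(f['img'],cv2.COLOR_RGB2HSV)[y0:y1,x0:x1];m=((h[...,0]>5)&(h[...,0]<18)&(h[...,1]>190)&(h[...,2]>100)).astype(np.uint8)
    k,l,s,c=cv2.connectedComponentsWithStats(m)
    for i in (np.argsort(-s[1:,4])+1)[:2]:
        r=cv2.minAreaRect(np.argwhere(l==i)[:,::-1].astype(np.float32));b=cv2.boxPoints(r)+[x0,y0]
        b=b[np.argsort(b[:,0])] ; print(s[i,4],c[i]+[x0,y0],r[1])
        bb=cv2.boxPoints(r)+[x0,y0];d=[np.linalg.norm(bb[0]-bb[j]) for j in (1,3)]
        e=[(bb[0]+bb[1])/2,(bb[2]+bb[3])/2] if d[0]<d[1] else [(bb[0]+bb[3])/2,(bb[1]+bb[2])/2]
        E=[atz(f,p,.158) for p in e];print(e,E,'mid',(E[0]+E[1])/2,'len',np.linalg.norm(E[0]-E[1]),'az',np.degrees(np.arctan2(*(E[1]-E[0])[1::-1])))
orange(f,(0,0,640,400))
t=grab('top');orange(t,(200,200,270,250))
for q in ['tray','jar']:
    for m in env.masks_of('wrist',q)[:1]: print(q,m['score'],m['location'])
"
```

```text
[ -9.6   4.2  -9.1  77.5  30.  -94.4] [[-0.076, -0.995, 0.071, 0.471], [-0.863, 0.101, 0.495, 0.117], [-0.499, -0.024, -0.866, 0.373], [0.0, 0.0, 0.0, 1.0]]
68 [234.79411765 234.        ] (24.179405212402344, 3.2836227416992188)
[array([223.02474976, 232.75247478]), array([247.08415985, 235.15841293])] [array([0.49513512, 0.29811506, 0.158     ]), array([0.48586342, 0.21625341, 0.158     ])] mid [0.49049927 0.25718423 0.158     ] len 0.08238503578170173 az -96.4618220373728
tray 0.56 [247.5, 155.6]
jar 0.21 [175.1, 125.6]
```

View pics/w5.png

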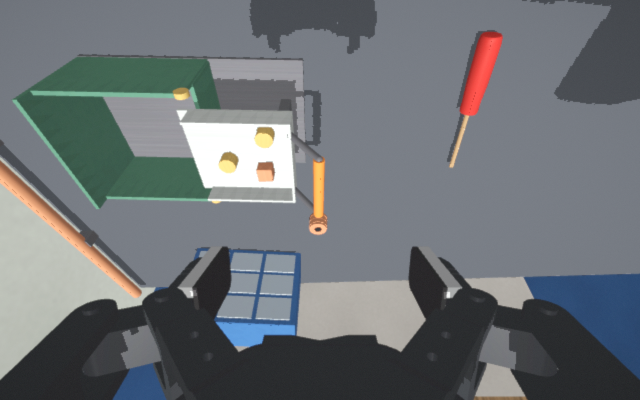

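```bash
python3 -c "
from h import *
f=grab('wrist')
h=cv2.cvtColor(f['img'],cv2.COLOR_RGB2HSV)[140:222,300:340]
m=(h[...,0]>3)&(h[...,0]<18)&(h[...,1]>170)&(h[...,2]>120)
r=np.argwhere(m);rows=np.unique(r[:,0]);print(rows.min()+140,rows.max()+140)
for k in (162,175,190,205,214):
    c=np.flatnonzero(m[k-140])+300;print(k,c.min(),c.max(),atz(f,(c.mean(),k),.159))
"
```

```text
161 215
162 316 325 [0.48743874 0.21213685 0.159     ]
175 316 325 [0.48918987 0.22964356 0.159     ]Traceback (most recent call last):
  File "<string>", line 8, in <module>
    c=np.flatnonzero(m[k-140])+300;print(k,c.min(),c.max(),atz(f,(c.mean(),k),.159))
                                           ~~~~~^^
    return umr_minimum(a, axis, None, out, keepdims, initial, where)
ValueError: zero-size array to reduction operation minimum which has no identity
```

Call:
servo_tool:
  motion:
    - [-1,-0.15,4,0,0]
    - [-1,-0.15,8,0,0]
    - [-1,-0.15,12,0,0]
    - [-1,-0.15,15,0,0]
    - [-1,-0.15,18,0,0]
    - [-1,-0.15,20.2,0,0]
    - [-1,-0.15,20.2,0,0]
    - [-1,-0.15,20.2,0,0]

```text
t: 24.23
eef_pos: [0.4877, 0.2249, 0.2022]
eef_rot: [-178.6, 29.9, -95.1]
wrist_force: [0.3, -0.0, -0.2]
width: 0.0849
gripper_force: 0.0
```

Call:
servo_tool:
  motion:
    - [0,0,0,0,80]
    - [0,0,0,0,160]
    - [0,0,0,0,255]
    - [0,0,0,0,255]
    - [0,0,0,0,255]
    - [0,0,0,0,255]
    - [0,0,0,0,255]
    - [0,0,0,0,255]
  force: 30

```text
t: 24.9
eef_pos: [0.4864, 0.2254, 0.2036]
eef_rot: [-178.6, 30.0, -95.1]
wrist_force: [-7.1, -3.9, 8.2]
width: 0.011
gripper_force: 29.3
```

```bash
python3 -c "
from h import *
o=env.get_obs();M=T(o);print(o['t'],o['width'],o['wrist_force'],M[:3,3]+.054*M[:3,2],M[:3,:3].round(3).tolist())
ax=np.array([.995,-.096])
a=0;R0=M[:3,:3]
def P(a): return np.array([-150*np.cos(a)+60*np.sin(a)+150, 150*np.sin(a)+60*np.cos(a)-60])/10
prev=0
for A in np.arange(.15,1.21,.15):
    d=P(A);w=np.array([ax[0]*d[0],ax[1]*d[0],d[1]]);print(round(A,2),d.round(2),(R0.T@w).round(2))
"
```

```text
24.9 0.011010306372505201 [-7.14539585 -3.90488024  8.213754  ] [0.4900822  0.25217132 0.15684996] [[-0.077, -0.995, 0.069], [-0.863, 0.102, 0.496], [-0.5, -0.021, -0.866]]
0.15 [1.07 2.17] [-1.08 -1.11 -1.86]
0.3 [2.44 4.16] [-2.07 -2.53 -3.55]
0.45 [4.1  5.93] [-2.94 -4.23 -5.04]
0.6 [6.01 7.42] [-3.68 -6.16 -6.3 ]
0.75 [8.11 8.61] [-4.26 -8.29 -7.29]
0.9 [10.38  9.48] [ -4.68 -10.57  -7.99]
1.05 [12.74 10.  ] [ -4.93 -12.95  -8.38]
1.2 [15.16 10.15] [ -4.99 -15.36  -8.47]
```

Call:
servo_tool:
  motion:
    - [-0.55,-0.53,-0.96,0,255]
    - [-1.08,-1.11,-1.86,0,255]
    - [-1.58,-1.8,-2.73,0,255]
    - [-2.07,-2.53,-3.55,0,255]
    - [-2.52,-3.35,-4.33,0,255]
    - [-2.94,-4.23,-5.04,0,255]
    - [-3.33,-5.17,-5.7,0,255]
    - [-3.68,-6.16,-6.3,0,255]

```text
t: 25.57
eef_pos: [0.5444, 0.2195, 0.2785]
eef_rot: [-178.8, 29.9, -95.3]
wrist_force: [-8.5, -6.0, 6.4]
width: 0.0109
gripper_force: 30.1
```

```bash
python3 -c "
from h import *
o=env.get_obs();M=T(o);g=M[:3,3]+.054*M[:3,2];print(o['t'],o['width'],o['wrist_force'],g,(g-[.4901,.2522,.1568]))"
```

```text
25.5667 0.010913649327628354 [-8.54103325 -6.00224267  6.3710692 ] [0.5479347  0.24624637 0.23171422] [ 0.0578347  -0.00595363  0.07491422]
```

Tracks the arc well; continue to about 1.16 rad.

Call:
servo_tool:
  motion:
    - [-0.3,-1.04,-0.52,0,255]
    - [-0.58,-2.13,-0.99,0,255]
    - [-0.81,-3.25,-1.37,0,255]
    - [-1,-4.41,-1.69,0,255]
    - [-1.14,-5.6,-1.92,0,255]
    - [-1.25,-6.79,-2.08,0,255]
    - [-1.3,-7.9,-2.15,0,255]
    - [-1.31,-8.6,-2.17,0,255]

```text
t: 26.23
eef_pos: [0.6332, 0.2103, 0.3055]
eef_rot: [-178.4, 29.9, -95.1]
wrist_force: [-2.7, -5.7, 3.2]
width: 0.0109
gripper_force: 31.0
```

Call:
servo_tool:
  motion:
    - [0,0,0,0,255]
    - [0,0,0,0,255]
    - [0,0,0,0,255]
    - [0,0,0,0,255]
    - [0,0,0,0,255]
    - [0,0,0,0,255]
    - [0,0,0,0,255]
    - [0,0,0,0,255]

```text
t: 26.9
eef_pos: [0.6325, 0.2103, 0.3055]
eef_rot: [-178.4, 29.9, -95.1]
wrist_force: [-1.5, -4.9, 3.3]
width: 0.0106
gripper_force: 30.9
```

```bash
python3 -c "
from h import *
o=env.get_obs();M=T(o);g=M[:3,3]+.054*M[:3,2];print(o['t'],o['width'],o['wrist_force'],g,(g-[.4901,.2522,.1568]))
t=grab('top');w=grab('wrist');s=grab('side')
a=cv2.resize(t['img'][130:260,200:300],(400,520));b=cv2.resize(s['img'][150:330,180:330],(400,480))
b=cv2.copyMakeBorder(b,0,40,0,0,cv2.BORDER_CONSTANT)
cv2.imwrite('pics/m3.png',np.hstack([a,b])[:,:,::-1])
for n in ('top','side','wrist'):
  for m in env.masks_of(n,'slug1')[:4]+env.masks_of(n,'slug2')[:3]: print(n,round(m['score'],2),np.round(m['location']),m['pixels'].sum())
"
```

```text
26.9 0.010565787844084124 [-1.53411685 -4.89893343  3.26677914] [0.63644837 0.23698543 0.2586635 ] [ 0.14634837 -0.01521457  0.1018635 ]
wrist 0.88 [244.  68.] 493
wrist 0.87 [269. 109.] 376
wrist 0.76 [241.  29.] 651
wrist 0.88 [244.  68.] 493
wrist 0.87 [269. 109.] 376
wrist 0.76 [241.  29.] 651
```

View pics/m3.png

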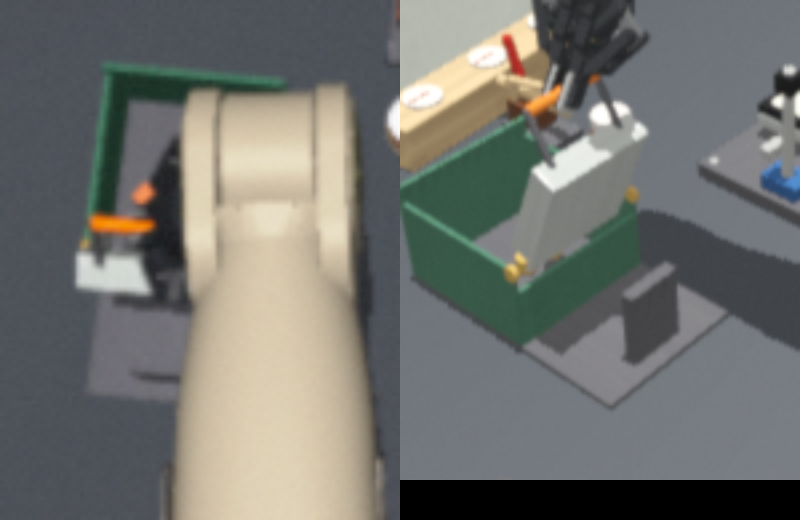

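```bash
python3 -c "
from h import *
w=grab('wrist')
a=np.array([.995,-.096]);b=np.array([.096,.995])
for p in [(244,68),(269,109),(241,29)]:
  X=atz(w,p,.016);d=X[:2]-[.5448,.247];print(p,X.round(3),'tipper',(d@a).round(3),(d@b).round(3))
"
```

```text
(244, 68) [0.724 0.235 0.016] tipper 0.179 0.005
(269, 109) [0.708 0.284 0.016] tipper 0.159 0.052
(241, 29) [0.716 0.198 0.016] tipper 0.175 -0.032
```

Call:
servo_tool:
  motion:
    - [0.01,0.7,0.02,0,255]
    - [0.06,1.81,0.09,0,255]
    - [0.17,3,0.25,0,255]
    - [0.31,4.19,0.48,0,255]
    - [0.5,5.35,0.8,0,255]
    - [0.73,6.47,1.18,0,255]
    - [1.01,7.56,1.65,0,255]
    - [1.31,8.6,2.17,0,255]

```text
t: 28.07
eef_pos: [0.5476, 0.2196, 0.2783]
eef_rot: [-178.2, 30.0, -95.0]
wrist_force: [-1.2, -0.5, 4.4]
width: 0.0108
gripper_force: 31.9
```

Call:
servo_tool:
  motion:
    - [0.35,0.99,0.6,0,255]
    - [0.74,1.93,1.26,0,255]
    - [1.16,2.81,1.97,0,255]
    - [1.61,3.63,2.75,0,255]
    - [2.1,4.36,3.57,0,255]
    - [2.6,5.05,4.44,0,255]
    - [3.13,5.63,5.34,0,255]
    - [3.4,5.9,5.85,0,255]

```text
t: 28.73
eef_pos: [0.4894, 0.2258, 0.208]
eef_rot: [-178.4, 30.0, -95.0]
wrist_force: [-3.2, 1.1, 3.1]
width: 0.011
gripper_force: 33.2
```

Call:
servo_tool:
  motion:
    - [0.14,0.13,0.22,0,255]
    - [0.28,0.26,0.45,0,255]
    - [0.28,0.26,0.45,0,255]
    - [0.28,0.26,0.45,0,255]

```text
t: 29.07
eef_pos: [0.4874, 0.226, 0.2034]
eef_rot: [-178.5, 30.1, -95.0]
wrist_force: [-4.7, 4.6, 1.5]
width: 0.0106
gripper_force: 32.8
```

```bash
python3 -c "
from h import *
o=env.get_obs();M=T(o);g=M[:3,3]+.054*M[:3,2];print(o['t'],o['width'],o['wrist_force'],g,(g-[.4901,.2522,.1568]))"
```

```text
29.0667 0.01060573628100824 [-4.71979817  4.56908381  1.50414228] [0.49117574 0.2527763  0.15672515] [ 1.07574090e-03  5.76301776e-04 -7.48457432e-05]
```

Call:
servo_tool:
  motion:
    - [-0.05,0,0.09,0,255]
    - [-0.05,0,0.09,0,200]
    - [-0.05,0,0.09,0,120]
    - [-0.05,0,0.09,0,40]
    - [-0.05,0,0.09,0,0]
    - [-0.05,0,0.09,0,0]
    - [-0.05,0,0.09,0,0]
    - [-0.05,0,0.09,0,0]

```text
t: 29.73
eef_pos: [0.4885, 0.2262, 0.2028]
eef_rot: [-178.3, 30.0, -95.0]
wrist_force: [0.2, -0.7, -0.1]
width: 0.0853
gripper_force: 0.0
```

Call:
servo_tool:
  motion:
    - [0,0,-2,0,0]
    - [0,0,-5,0,0]
    - [0,0,-9,0,0]
    - [0,0,-13,0,0]
    - [0,0,-17,0,0]
    - [0,0,-20,0,0]
    - [0,0,-20,0,0]
    - [0,0,-20,0,0]

```text
t: 30.4
eef_pos: [0.4749, 0.1264, 0.3775]
eef_rot: [-178.1, 30.0, -95.0]
wrist_force: [-0.6, -0.3, -0.5]
width: 0.0855
gripper_force: 0.0
```

Call:
servo_tool:
  motion:
    - [0,0,0,0,0]
    - [0,0,0,0,0]
    - [0,0,0,0,0]

```text
t: 30.65
eef_pos: [0.4733, 0.1278, 0.3744]
eef_rot: [-178.5, 30.0, -95.0]
wrist_force: [0.5, 0.2, -0.3]
width: 0.0855
gripper_force: 0.0
```

```bash
python3 -c "
from h import *
w=grab('wrist')
a=np.array([.995,-.096]);b=np.array([.096,.995])
for m in env.masks_of('wrist','slug1')[:4]:
  p=m['location'];X=atz(w,p,.016);d=X[:2]-[.5448,.247];print(round(m['score'],2),np.round(p),'tipper',(d@a).round(3),(d@b).round(3))
save(w,'w6.png')
h=cv2.cvtColor(w['img'],cv2.COLOR_RGB2HSV)[140:222,300:345]
mm=(h[...,0]>3)&(h[...,0]<18)&(h[...,1]>170)&(h[...,2]>120);r=np.argwhere(mm)
print(r.min(0)+[140,300],r.max(0)+[140,300],'expected bar ends',proj(w,np.array([.4874,.212,.159])),proj(w,np.array([.4925,.262,.159])))
t=grab('top')
W=topdots(t,[.5627,-.2745],RM);G,th,_,e=fit(W);print(W,G,G+RM@OFF['blu'],e);print(env.get_obs()['t'],env.get_obs()['wrist_force'])
"
```

```text
0.72 [163. 114.] tipper 0.177 0.003
0.7 [152.  92.] tipper 0.18 -0.029
0.58 [186. 142.] tipper 0.158 0.051
[150 316] [203 325] expected bar ends [320.18253447 151.1472887 ] [319.99601874 187.69996726]
{'red': array([ 0.60127445, -0.17845383]), 'yel': array([ 0.57627876, -0.1200349 ]), 'blu': array([ 0.54458084, -0.15350671])} [ 0.56385736 -0.27527786] [ 0.54543306 -0.15245871] [0.00074293 0.00080889 0.00091011]
30.8 [-0.14994619 -0.87545282  0.20378673]
```

Everything is in place: slugs in the hopper, tray level, blue dot unmoved under the tip.

```bash
python3 -c "
from rig import env
print(env.close_job())"
```

```text
the job is handed in; nothing more can be done
None
```

I handed the job in at about 31 s, and the hand-in returned no verdict: each dot in turn (red, yellow, then blue) was held under the pointer tip within about 2 mm by camera measurement, and blue was left there. All three slugs are in the hopper and the tray was lowered by hand back to level. The arm is clear of everything.

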